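# Turn the jug to the front on the banding wheel and lock it

### The arm

A 6-joint arm with a two-finger parallel gripper is mounted at the origin on the work surface. World frame = base frame: x ahead of the robot, y to its left, z up, the work surface at z = 0. Lengths are in m, angles in rad, forces in N, time in s.
With the tool pointing down it reaches from about 0.35 to 0.975 m from the base axis. Payload 7.1 kg.
Tool frame: the origin (TCP) lies midway between the tips of the shut fingers; the grasp point (between the pads) lies 19 mm behind it; z points along the fingers, y is the line along which they close (so a half turn about z gives the same grasp; the last joint's range is limited). The gripper opens to 88 mm and grips with 3 to 60 N. Pads are 20 mm wide; open, the fingers measure 115 mm over their backs; the gripper's body (75 mm by 178 mm) begins 61 mm behind the grasp point.
Start: joints at [-1.284, 0.423, 1.63, -0, 1.089, -0.019], TCP at [0.188, -0.596, 0.223] pointing down, gripper open.
Joint ranges: [-3, 3], [-0.9, 2.11], [0.09, 2.58], [-1.31, 4.45], [0.11, 2.69], [-2.54, 2.54]. Speed limits (rad/s): [2.39, 2.39, 3.01, 3.14, 3.14, 3.14].

### API

Orientations are given as a unit quaternion [x, y, z, w].
In Python, from workcell import bot gives the robot as it stands.
- The arm moves only by the tool servo_tool, never from a script. Its argument "increments" is a list of rows, each a list of 3 entries, a list of its own where there are three numbers: the shift along the tool's x, y, z in a scale on which 1.0 is 100 cm, then the turn, a rotation vector about the tool's x, y, z in a scale on which 1.0 is 90 degrees, then the opening, from 0 (shut) to 1 (fully open). A call has 1 to 8 rows; each row is the pose to reach, as a shift and turn from the pose commanded when the call began, along the tool's axes at that moment; what a row does not reach only later rows make up. A row lasts 1/8 s, in which the tool goes at most 62.5 mm and 10.7 degrees, less where a joint would pass 70% of its speed; a pose out of reach is approached as far as the arm can. A shift or turn number past 1, either way, is cut back to 1. A call with a gripper value outside its range is refused whole. The fingers move at their own pace and stop on an object; "force" is the grip in N (left out, the last holds). Time passes only in rows, so rows that repeat a pose let the fingers close. It gives the time, the measured TCP pose, the force, the opening and the grip force at its end, in the units of the state.
- bot.state(): the state, without advancing time (a new reading comes with each control period).
- bot.camera(name): name is "scene" or "top" or "wrist"; returns (picture, depth): 480x640x3 uint8, red, green, blue; 480x640 float32, m along the optical axis (not along the pixel's ray), 0 where there is no reading.
- bot.get_calibration(name): a dict with "intrinsics" (3x3 intrinsics, pixels), "T" (4x4, takes a point from camera to world coordinates). Camera axes: x right, y up, looking along -z (the intrinsics and any distortion apply to the point x, -y, -z); pixel columns grow to the right and rows downward; lengths in m; the calibration is good to about 2 mm. A picture is of the moment at which its call begins: read the wrist's pose just before it. get_calibration takes no time and is no camera call; for the wrist camera it gives the pose at the moment of the call.
- bot.job_done(): hands the job in; it is judged then, once.
Trained networks look in the newest picture that a camera, given by its name, has taken for a name from the list of things; names that differ only in an ending like _2 or _b are one class to them, and where a whole thing is asked for, a point or a joint stands for the part that bears it (a point fixed in the world has none). Each returns a list of dicts, best first, with "score" (0 to 1); they miss things now and then, are a little off and sometimes report something else, mostly with a low value. They report only what shows in the picture. A call takes as long as a camera call.
- bot.boxes_of(camera, target): "location" ([column, row] in pixels, amid what is visible of it).
- bot.silhouettes(camera, target): "region" (480x640 bool, what is visible of it) and "location" ([column, row] in pixels, amid what is visible of it).
The state is a dict: "time_s": time; "joint_positions": joint angles; "qvel": joint speeds; "joint_efforts": joint torques, N m; "tool_pos": TCP position; "ee_rot": TCP orientation; "contact_force": force on the tool from outside, world axes, zero at the start; "ft_torque": the same for the moment, N m; "grip_width": finger opening in m; "gripper_force": force on a finger pad.
Only numpy, scipy, OpenCV 4.12 (cv2) and the standard library are available. Lean on these libraries where they do the work, as an engineer would, in place of code of your own. Each camera call takes 0.05 s, during which the arm holds its last target. There are 200 camera calls.

### The job

The clay jug on the potter's banding wheel must face front for painting: push the wheel round by its rim, with light steady finger pressure and without touching the jug, until the spout points to the front of the stand over the red toe. Then push the red knob of the locking plunger until its nose is fully home in the notch there, so that the wheel is locked. Leave the jars, bowl and figurine where they stand.

Things in the scene. Friction and masses are not known exactly. Their poses are not given: they have to be found in the camera images.
- stand: Dark cast three-legged stand, fixed to the bench. Origin on the bench at the wheel's axis, z up. Its -x side is the front: a leg with a red toe (toe centre 160 mm from the axis, 16 mm high). A leg along -y carries the lock post (32 x 30 mm, 150 to 180 mm from the axis, top 124 mm above the bench). Nowhere may wheel, lock or stand be pushed with 20 N or more: the jug would break loose
- head (a point): On the wheel's axis, at the top of its head, an aluminium disc of 270 mm diameter, rim from 99 to 115 mm above the bench. It runs out of true: as it turns, the rim stands 132 to 138 mm from the axis. Twelve V notches, 12 mm wide and 10 mm deep, are cut in it every 30 degrees, too small for a fingertip; when the spout is exactly at the front, one stands exactly before the plunger
- wheel (a joint): Angle of head and jug about the stand's z: 0 when the spout points exactly to the front, positive counter-clockwise from above; starts at 0.7 to 2.0 (spout to the right, -y, or back). Turned by friction of a fingertip pressed on the plain rim (coefficient 0.5 to 0.7: press with 7 to 11 N or more). Stiff bearing: 5 N along the rim turns it; it stops at once when let go
- spout_tip (a point): Centre of the opening at the tip of the jug's spout: 79 mm out from the wheel's axis, 208 mm above the bench. A red line on the head runs under the spout to the rim
- jug: Terracotta jug held centrally on the head only by wads of soft clay: 108 mm diameter, 128 mm high (top 243 mm above the bench), cream band, loop handle at the back. Spout and handle reach at most 88 mm from the axis. Origin on top of the head, on the axis; spout along its -x
- lock (a joint): Plunger travel towards the axis, m: 0 drawn back as it starts, 0.001 to 0.007 nose on plain rim (0.004 near the right notch), 0.0095 to 0.011 home in a notch, where it stops. Stays where left; sliding takes 2 N. Its 10 mm round nose finds the notch if that is within 3 mm (along the rim) of it, and turns the wheel the rest of the way as it is pushed in, with up to 15 N
- lock_knob (a point): Centre of the outer end face of the plunger's red knob (28 mm diameter, 12 mm long, lying level): 206 mm from the wheel's axis on the stand's -y side when drawn back, 107 mm above the bench. Push it level along the stand's +y, towards the wheel's axis
- jar_green: Bystander: jar of grey-green slip with black lid, 76 mm diameter, 85 mm high. Origin under its centre
- jar_rose: Bystander: jar of rose slip with black lid, 72 mm diameter, 75 mm high. Origin under its centre
- bowl: Bystander: white bowl, 90 mm diameter, 50 mm high. Origin under its centre
- figurine: Bystander: terracotta figurine on a 42 mm square foot, 112 mm high. Origin under its centre

How it is judged:
On the way:
1. the wheel has been turned so that the spout points to the front, and stands still (y of spout_tip in the frame of stand between -0.008 and 0.008 m and x of spout_tip in the frame of stand below -0.06 m and velocity of joint wheel between -0.05 and 0.05 rad/s), for 0.2 s.
At the end, for the whole second after the job is handed in: The spout tip is within 4 mm sideways of straight ahead at the stand's front, the plunger is home in that notch (more than 8.2 mm of travel), and the wheel is at rest (y of spout_tip in the frame of stand between -0.004 and 0.004 m and x of spout_tip in the frame of stand below -0.06 m and value of joint lock above 0.0082 m and velocity of joint wheel between -0.03 and 0.03 rad/s); the robot touches nothing.
It fails at once if the wheel, the lock or the stand is pushed with more than 20 N (contact force between any of the fingers, the arm and stand above 20 N).
It fails at once if the robot touches the jug (contact force between any of the fingers, the arm and jug above 0.5 N).
It fails at once if a bystander is moved more than 15 mm or tipped (distance of any of jar_green, jar_rose, bowl, figurine from where it was at the start of the episode above 0.015 m or angle between any of jar_green, jar_rose, bowl, figurine's own z axis and vertical above 0.3 rad).
It also fails if it takes over 72 s, if anything falls off the work surface, if the arm or the gripper's body presses on something with over 40 N, if the wrist force passes 120 N, or if a joint passes its speed limit or range.

## Working session

There is one attempt and no reset: what is moved stays moved. The work goes in short steps, Python scripts to look and compute and a tool call to move; the robot and the scene stay as the last step left them, time stands still between calls to the robot, and variables do not carry over. Pictures are saved under pics/ and viewed, at most 10 in all, crops included, and the job is handed in when it is done.

Besides the shell and the picture viewer there is one more tool, called after "Request:" by a JSON object that holds its "api" and its "payload". servo_tool: Moves the arm, as the interface text tells. Its arguments: {"type":"object","properties":{"increments":{"type":"array","items":{"type":"array"}},"force":{"type":"number"}},"required":["increments"]}

```bash
mkdir -p pics; ls
cat > h.py <<'E'
from workcell import bot
import numpy as np, cv2
from scipy.spatial.transform import Rotation as R
def world(cam,depth,cal=None):
    c=cal or bot.get_calibration(cam); K=np.array(c["intrinsics"]); T=np.array(c["T"])
    v,u=np.mgrid[0:480,0:640]; d=depth
    P=np.stack([(u-K[0,2])/K[0,0]*d,-(v-K[1,2])/K[1,1]*d,-d],-1)
    return P@T[:3,:3].T+T[:3,3]
E
python3 - <<'E'
from h import *
for c in ["scene","top"]:
    p,d=bot.camera(c); W=world(c,d)
    cv2.imwrite(f"pics/{c}0.png",p[:,:,::-1]); np.save(f"pics/{c}0.npy",W)
    print(c,bot.get_calibration(c))
    for n in ["stand","head","spout_tip","jug","lock_knob","jar_green","jar_rose","bowl","figurine"]:
        for r in bot.silhouettes(c,n)[:2]:
            m=r["region"]&(d>0); q=W[m]
            print(c,n,round(r["score"],2),np.round(r["location"]),m.sum(),np.round(np.median(q,0),3) if len(q) else "", np.round(np.percentile(q,[2,98],axis=0),3).tolist() if len(q) else "")
print(bot.state())
E
```

```text
pics
scene {'intrinsics': array([[608.33264461,   0.        , 320.08108202],
       [  0.        , 608.33264461, 234.1788075 ],
       [  0.        ,   0.        ,   1.        ]]), 'T': array([[ 0.77956977, -0.45788941,  0.42732688,  1.07900239],
       [ 0.62616161,  0.55467282, -0.54795957, -0.50839659],
       [ 0.01387828,  0.6947484 ,  0.71911894,  0.96957829],
       [ 0.        ,  0.        ,  0.        ,  1.        ]])}
scene stand 0.85 [286. 280.] 16043 [0.609 0.009 0.114] [[0.472, -0.133, 0.011], [0.713, 0.156, 0.238]]
scene head 0.97 [295. 271.] 14084 [0.618 0.015 0.115] [[0.47, -0.082, 0.102], [0.715, 0.16, 0.238]]
scene spout_tip 0.56 [296. 244.] 4276 [0.606 0.032 0.196] [[0.549, -0.014, 0.13], [0.641, 0.108, 0.241]]
scene jug 0.9 [294. 243.] 4331 [0.606 0.032 0.196] [[0.549, -0.014, 0.125], [0.641, 0.109, 0.241]]
scene lock_knob 0.76 [214. 336.] 195 [ 0.582 -0.153  0.112] [[0.527, -0.158, -0.001], [0.593, -0.101, 0.121]]
scene jar_green 0.78 [175. 301.] 1959 [ 0.442 -0.126  0.08 ] [[0.395, -0.153, 0.005], [0.461, -0.086, 0.086]]
scene bowl 0.74 [421. 251.] 1221 [0.706 0
[... 1655 characters left out ...]
1.28402744e+00,  4.23097504e-01,  1.62989358e+00,  8.56470321e-06,
        1.08861835e+00, -1.89992748e-02]), 'qvel': array([ 7.56136517e-04,  1.94386127e-03,  1.68025341e-03,  5.84779409e-05,
        3.31191728e-04, -2.22522677e-04]), 'joint_efforts': array([ 2.31442464e-04, -5.44584954e+01, -2.74044406e+01,  6.42848038e-02,
        1.67304376e-02,  1.21233319e-05]), 'tool_pos': array([ 0.1881633 , -0.59598439,  0.22267915]), 'ee_rot': array([ 9.88336277e-01,  1.52287238e-01,  2.63967352e-06, -8.82525650e-06]), 'contact_force': array([-0.18535928, -0.55211912, -0.22957068]), 'ft_torque': array([ 0.0149082 , -0.01372008, -0.02545902]), 'gripper_force': 0.0, 'grip_width': 0.08793178788713696}
```

Run:
```python
from h import *
from scipy.optimize import least_squares
W=np.load("pics/top0.npy"); p=cv2.imread("pics/top0.png"); S=np.load("pics/scene0.npy"); ps=cv2.imread("pics/scene0.png")
# axis: fit jug sidewall & head rim
m=(abs(W[...,2]-.117)<.005)&(np.hypot(W[...,0]-.585,W[...,1]-.045)<.16)
pts=W[m][:,:2]
(h)=cv2.convexHull((pts*1e4).astype(np.float32)); c,r=cv2.minEnclosingCircle(h); print("head circle",np.array(c)/1e4,r/1e4)
for nm,X in(("top",W),("scene",S)):
    hs=p if nm=="top" else ps
    H=cv2.cvtColor(hs,cv2.COLOR_BGR2HSV); red=((H[...,0]<6)|(H[...,0]>174))&(H[...,1]>170)&(H[...,2]>70)
    red&=(np.hypot(X[...,0]-.585,X[...,1]-.045)<.25)
    n,l,st,ce=cv2.connectedComponentsWithStats(red.astype(np.uint8))
    for i in range(1,n):
        if st[i,4]>8: print(nm,st[i].tolist(),ce[i].round(1),np.median(X[l==i],0).round(4), np.percentile(X[l==i],[5,95],axis=0).round(3).tolist())
    print(nm,"jug top",X[(X[...,2]>.238)&(np.hypot(X[...,0]-.585,X[...,1]-.045)<.1)].mean(0))
a=cv2.resize(p[60:400,140:540],None,fx=2,fy=1.765); cv2.imwrite("pics/a.png",a[:600,:800])
b=cv2.resize(ps[120:420,120:520],None,fx=2,fy=2); cv2.imwrite("pics/b.png",b)
```

```text
head circle [0.58448677 0.03189434] 0.14529041748046875
top [444, 240, 9, 14, 97] [448.2 246.5] [ 0.5762 -0.1526  0.12  ] [[0.564, -0.158, 0.11], [0.587, -0.149, 0.123]]
top [392, 276, 8, 6, 10] [395.6 278.7] [ 0.5172 -0.0609  0.119 ] [[0.513, -0.08, 0.053], [0.521, -0.056, 0.122]]
top [315, 316, 22, 18, 264] [325.1 325.1] [0.423  0.0547 0.0168] [[0.41, 0.037, 0.013], [0.437, 0.072, 0.021]]
top jug top [0.55707918 0.0779481  0.69382891]
scene jug top [0.58824563 0.04960421 0.24054325]
```

View pics/a.png

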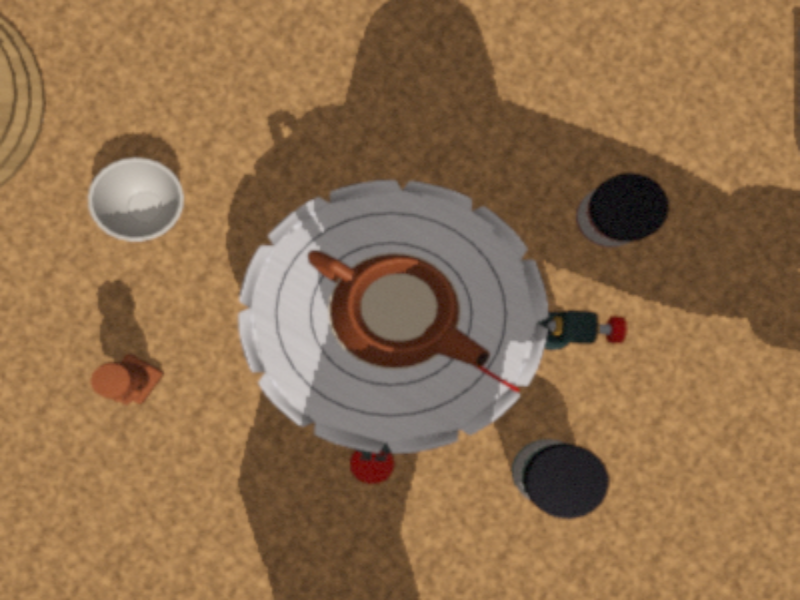

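View pics/b.png

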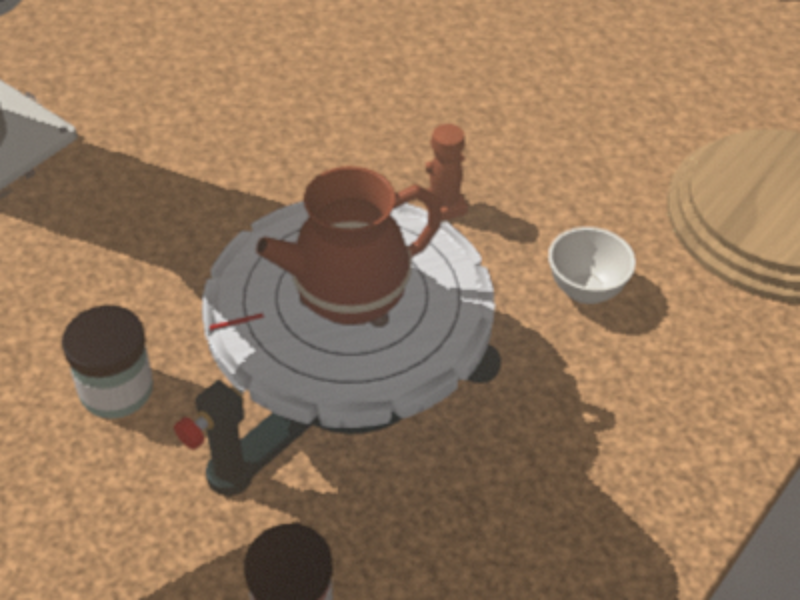

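The top view shows the spout and red line pointing lower right, with the line end at about (395,278) in the full frame. The red toe is at (325,325), the knob at (448,246), and green jar beside the front-right rim. The scene view agrees, and the near-side rim is free. Next I fit the axis and angles.

```bash
cat >> h.py <<'E'
from scipy.optimize import least_squares
def ray(cam,u,v,z):
    c=bot.get_calibration(cam); K=np.array(c["intrinsics"]); T=np.array(c["T"])
    d=T[:3,:3]@np.array([(u-K[0,2])/K[0,0],-(v-K[1,2])/K[1,1],-1]); return (T[:3,3]+d*(z-T[2,3])/d[2])[:2]
def redmask(bgr):
    H=cv2.cvtColor(bgr,cv2.COLOR_BGR2HSV); return ((H[...,0]<6)|(H[...,0]>174))&(H[...,1]>140)&(H[...,2]>60)
E
python3 - <<'E'
from h import *
for cam in("top","scene"):
    W=np.load(f"pics/{cam}0.npy"); p=cv2.imread(f"pics/{cam}0.png")
    rr=np.hypot(W[...,0]-.586,W[...,1]-.047)
    m=(W[...,2]>.234)&(W[...,2]<.25)&(rr<.075); q=W[m]
    (c,r)=cv2.minEnclosingCircle((q[:,:2]*1e4).astype(np.float32)); print(cam,"jug top",np.array(c)/1e4,r/1e4,np.median(q[:,2]))
    # belly circle
    m=(rr<.06)&(W[...,2]>.15)&(W[...,2]<.19);q=W[m]
    f=least_squares(lambda s:np.hypot(q[:,0]-s[0],q[:,1]-s[1])-s[2]-s[3]*(q[:,2]-.17),[.586,.047,.05,0],loss="soft_l1",f_scale=.002).x; print("belly",f)
    R_=redmask(p); 
    for z,nm,reg in((.115,"line",(rr<.137)&(rr>.085)&(abs(W[...,2]-.116)<.006)),(.02,"toe",(np.hypot(W[...,0]-.424,W[...,1]-.055)<.03)),(.107,"knob",np.hypot(W[...,0]-.577,W[...,1]+.153)<.03)):
        k=np.argwhere(R_&reg)
        if len(k)<3: print(nm,len(k)); continue
        pts=np.array([ray(cam,u,v,z) for v,u in k]); print(nm,len(k),"mean",pts.mean(0).round(4),"min",pts.min(0).round(4),"max",pts.max(0).round(4),"depthmean",W[R_&reg].mean(0).round(4),"depthminmax",W[R_&reg].min(0).round(4),W[R_&reg].max(0).round(4))
E
```

```text
top jug top [0.59488774 0.05746997] 0.053564105224609374 0.24165797674743872
belly [0.5899665  0.0443259  0.03320176 1.26438277]
line 29 mean [ 0.5244 -0.0514] min [ 0.5136 -0.0664] max [ 0.5355 -0.0328] depthmean [ 0.5245 -0.0507  0.1189] depthminmax [ 0.5138 -0.0658  0.1167] [ 0.5355 -0.0324  0.1218]
toe 274 mean [0.4238 0.0545] min [0.4081 0.0338] max [0.4408 0.0743] depthmean [0.4234 0.0544 0.0168] depthminmax [0.4055 0.0335 0.0005] [0.4403 0.0742 0.024 ]
knob 98 mean [ 0.576  -0.1563] min [ 0.5645 -0.1631] max [ 0.5877 -0.1489] depthmean [ 0.5754 -0.1528  0.1185] depthminmax [ 0.5643 -0.159   0.1059] [ 0.5872 -0.1486  0.1236]
scene jug top [0.59714136 0.05801134] 0.05233788452148438 0.23900675307745445
belly [ 0.59113276  0.04628213  0.04927179 -0.22655311]
line 18 mean [ 0.5232 -0.052 ] min [ 0.5154 -0.0624] max [ 0.534  -0.0349] depthmean [ 0.5236 -0.0523  0.1156] depthminmax [ 0.5163 -0.0631  0.1129] [ 0.5351 -0.0359  0.1184]
toe 0
knob 131 mean [ 0.5781 -0.1523] min [ 0.5641 -0.1611] max [ 0.592  -0.1426] depthmean [ 0.5815 -0.1547  0.1128] depthminmax [ 0.5671 -0.1597  0.0986] [ 0.593  -0.1473  0.1221]
```

Request:
{"api": "servo_tool", "payload": {"increments": [[[0,0,0],[0,0,0],0]], "force": 20}}

```text
time_s: 1.12
tool_pos: [0.1882, -0.596, 0.2227]
ee_rot: [0.988, 0.152, -0.0, 0.0]
contact_force: [0.9, 0.0, 0.3]
grip_width: 0.0811
gripper_force: 0.0
```

```bash
cat >> h.py <<'E'
A=np.array([.5845,.0475]); PSI=-.0386
def pose(x,y,z,yaw):   # tool down, tool x at yaw (rad)
    return np.array([x,y,z]), R.from_euler("z",yaw)*R.from_euler("x",np.pi)
def rim(th,r,z):  # th: contact azimuth deg from world -x about A (positive toward -y), tool x inward
    t=np.radians(th); return pose(A[0]-r*np.cos(t),A[1]-r*np.sin(t),z,t)
def plan(cur,poses):
    p0,r0=cur
    return [[(r0.inv().apply(p-p0)*100).round(2).tolist(),(r0.inv()*r).as_rotvec().round(3).tolist(),0] for p,r in poses]
def now(): s=bot.state(); return s["tool_pos"],R.from_quat(s["ee_rot"])
E
python3 - <<'E'
from h import *
for t in [(32,.175,.2),(32,.165,.103)]: print(rim(*t)[0])
print(plan(now(),[rim(32,.175,.2)]))
print(plan(rim(32,.175,.2),[rim(32,.175,.103),rim(32,.165,.103)]))
E
```

```text
[ 0.43609158 -0.04523587  0.2       ]
[ 0.44457206 -0.03993668  0.103     ]
[[[40.22, -45.05, 2.27], [0.0, 0.0, -0.253], 0]]
[[[0.0, -0.0, 9.7], [0.0, 0.0, 0.0], 0], [[1.0, -0.0, 9.7], [0.0, 0.0, 0.0], 0]]
```

Units first: shifts go in shares of 100 cm and turns go in shares of 90 degrees. So -39.2 cm / 100 = -0.392, 2.27 cm / 100 = 0.0227, -0.253 rad / 1.5708 = -0.1611.

Request:
{"api": "servo_tool", "payload": {"increments": [[[0.055,-0.062,0.003],[0,0,-0.0255],0],[[0.11,-0.124,0.006],[0,0,-0.0509],0],[[0.15,-0.17,0.009],[0,0,-0.0764],0],[[0.19,-0.214,0.012],[0,0,-0.1019],0],[[0.23,-0.258,0.015],[0,0,-0.1146],0],[[0.27,-0.302,0.018],[0,0,-0.1273],0],[[0.31,-0.347,0.02],[0,0,-0.1464],0],[[0.35,-0.392,0.0227],[0,0,-0.1611],0]]}}

```text
time_s: 2.12
tool_pos: [0.3941, -0.1388, 0.2015]
ee_rot: [0.961, 0.276, 0.001, 0.0]
contact_force: [1.2, -0.6, -0.4]
grip_width: 0.0021
gripper_force: 0.0
```

Request:
{"api": "servo_tool", "payload": {"increments": [[[0.035,-0.035,0],[0,0,0],0],[[0.05,-0.05,0],[0,0,0],0]]}}

```text
time_s: 2.38
tool_pos: [0.4096, -0.0693, 0.2013]
ee_rot: [0.961, 0.277, 0.0, -0.0]
contact_force: [0.3, 0.4, 0.4]
grip_width: 0.0006
gripper_force: 0.0
```

Run:
```python
from h import *
s=bot.state(); print(s["tool_pos"],s["ee_rot"],s["contact_force"],s["grip_width"],s["joint_positions"].round(2))
print(plan(now(),[rim(32,.165,.103)]))
```

```text
[ 0.40958074 -0.06934882  0.20126645] [ 9.60837738e-01  2.77111514e-01  2.22739012e-04 -4.49097499e-07] [0.31643028 0.39184073 0.36061626] 0.0006117573604129108 [-0.2   0.14  2.09  0.    0.91  0.81]
[[[4.52, -0.63, 9.83], [0.0, -0.0, 0.003], 0]]
```

In the tool's units: 9.8 cm / 100 = 0.098, 9.5 cm / 100 = 0.095.

Request:
{"api": "servo_tool", "payload": {"increments": [[[0.015,-0.006,0.05],[0,0,0],0],[[0.035,-0.006,0.095],[0,0,0],0],[[0.037,-0.006,0.098],[0,0,0],0],[[0.037,-0.006,0.098],[0,0,0],0]]}}

```text
time_s: 2.88
tool_pos: [0.4375, -0.0471, 0.1037]
ee_rot: [0.961, 0.276, -0.0, 0.0]
contact_force: [0.4, 0.7, 0.1]
grip_width: 0.0007
gripper_force: 0.0
```

Run:
```python
from h import *
s=bot.state(); print(s["tool_pos"],s["contact_force"]);print(plan(now(),[rim(32,.155,.103)]))
p,d=bot.camera("wrist"); cv2.imwrite("pics/w0.png",p[:,:,::-1]); p,d=bot.camera("scene"); cv2.imwrite("pics/s1.png",cv2.resize(p[140:380,140:460],None,fx=2.5,fy=2.5)[:,:,::-1])
```

```text
[ 0.43747244 -0.04707644  0.10373727] [0.42149748 0.66579886 0.13802279]
[[[1.98, -0.23, 0.07], [0.0, 0.0, 0.001], 0]]
```

View pics/w0.png

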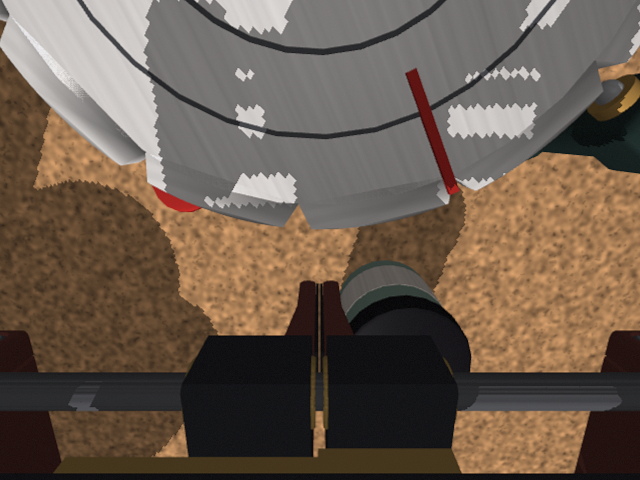

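View pics/s1.png

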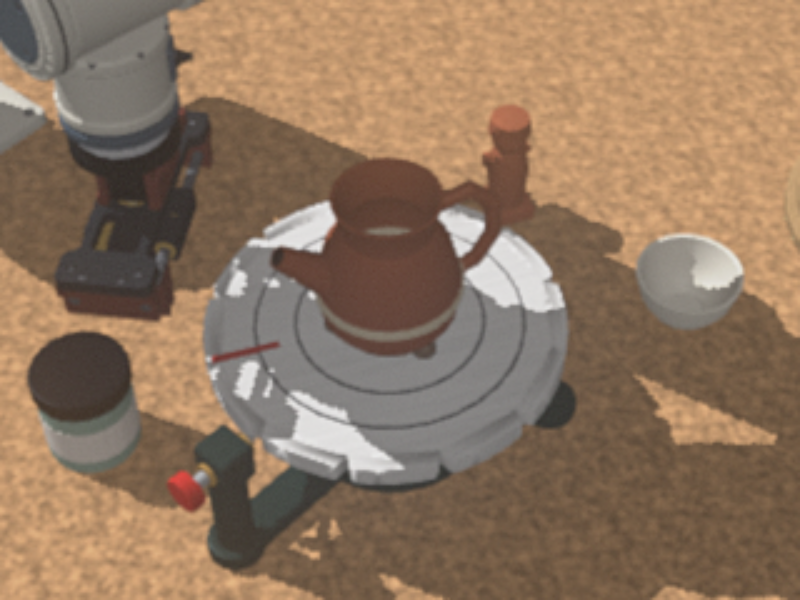

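Wrist picture: the fingertips are at (318,285) and the notch just ahead of them is at (297,207). The red line runs from (415,70) to (452,190) and ends at a notch. The scene view shows everything clear of the fingers. I'll press on plain rim midway between notches, at 42°.

Run:
```python
from h import *
print(plan(now(),[rim(37,.158,.103),rim(42,.158,.103),rim(42,.151,.103)]))
```

```text
[[[1.72, 1.1, 0.17], [0.002, -0.002, -0.087], 0], [[1.9, 2.46, 0.17], [0.002, -0.002, -0.175], 0], [[2.59, 2.34, 0.17], [0.002, -0.002, -0.175], 0]]
```

In the tool's units: 2.5 cm / 100 = 0.025, 1.9 cm / 100 = 0.019, -0.175 rad / 1.5708 = -0.1114.

Request:
{"api": "servo_tool", "payload": {"increments": [[[0.017,0.011,0.001],[0,0,-0.0554],0],[[0.019,0.024,0.001],[0,0,-0.1114],0],[[0.019,0.024,0.001],[0,0,-0.1114],0],[[0.023,0.0235,0.001],[0,0,-0.1114],0],[[0.025,0.023,0.001],[0,0,-0.1114],0],[[0.025,0.023,0.001],[0,0,-0.1114],0]]}}

```text
time_s: 3.72
tool_pos: [0.4707, -0.0529, 0.1022]
ee_rot: [0.933, 0.359, 0.0, -0.0]
contact_force: [-0.4, -0.6, 0.2]
grip_width: 0.0004
gripper_force: 0.0
```

```bash
cat >> h.py <<'E'
def where():
    s=bot.state(); p=s["tool_pos"]; d=p[:2]-A; r=R.from_quat(s["ee_rot"]); f=s["contact_force"]
    th=np.arctan2(-d[1],-d[0]); n=np.array([np.cos(th),np.sin(th)]); t=np.array([-n[1],n[0]])
    print("t %.2f th %.2f r %.4f z %.4f yaw %.2f"%(s["time_s"],np.degrees(th),np.hypot(*d),p[2],np.degrees(np.arctan2(*r.as_matrix()[1::-1,0]))),"F inward %.1f tang(+y) %.1f z %.1f"%(f[:2]@n,f[:2]@t,f[2]))
E
python3 -c "
from h import *
where(); print(plan(now(),[rim(42,.145,.103)]))"
```

```text
t 3.73 th 41.40 r 0.1518 z 0.1022 yaw 42.04 F inward -0.7 tang(+y) -0.2 z 0.2
[[[0.68, 0.16, -0.08], [0.0, -0.0, 0.001], 0]]
```

In the tool's units: 0.4 cm / 100 = 0.004, 0.3 cm / 100 = 0.003.

Request:
{"api": "servo_tool", "payload": {"increments": [[[0.001,0,0],[0,0,0],0],[[0.002,0,0],[0,0,0],0],[[0.003,0,0],[0,0,0],0],[[0.004,0,0],[0,0,0],0]]}}

```text
time_s: 4.22
tool_pos: [0.4737, -0.0504, 0.102]
ee_rot: [0.933, 0.359, -0.0, -0.0]
contact_force: [1.1, -0.2, -0.4]
grip_width: 0.0003
gripper_force: 0.0
```

In the tool's units: 0.2 cm / 100 = 0.002, 0.1 cm / 100 = 0.001.

Request:
{"api": "servo_tool", "payload": {"increments": [[[0.001,0,0],[0,0,0],0],[[0.002,0,0],[0,0,0],0],[[0.002,0,0],[0,0,0],0]]}}

```text
time_s: 4.6
tool_pos: [0.4745, -0.0497, 0.1021]
ee_rot: [0.933, 0.359, -0.001, 0.0]
contact_force: [-3.5, -5.4, 3.0]
grip_width: 0.0003
gripper_force: 2.7
```

```bash
python3 -c "
from h import *
where()"
```

```text
t 4.60 th 41.47 r 0.1467 z 0.1021 yaw 42.06 F inward -6.1 tang(+y) -1.7 z 3.0
```

In the tool's units: -0.95 cm / 100 = -0.0095, -0.57 cm / 100 = -0.0057, 0.065 rad / 1.5708 = 0.0414.

Request:
{"api": "servo_tool", "payload": {"increments": [[[0.0004,0,0],[0,0,0],0],[[0.0007,0,0],[0,0,0],0],[[0.0008,-0.0019,0],[0,0,0.0083],0],[[0.0009,-0.0057,0],[0,0,0.0248],0],[[0.0012,-0.0095,0],[0,0,0.0414],0]]}}

```text
time_s: 5.22
tool_pos: [0.4687, -0.0424, 0.102]
ee_rot: [0.945, 0.328, -0.001, 0.0]
contact_force: [-4.3, -9.2, 3.4]
grip_width: 0.0003
gripper_force: 4.2
```

```bash
cat >> h.py <<'E'
def ang(save=None):
    "wheel angle from the red line in the top picture, deg"
    p,d=bot.camera("top"); W=world("top",d); rr=np.hypot(W[...,0]-A[0],W[...,1]-A[1])
    k=np.argwhere(redmask(p[:,:,::-1].copy())&(rr<.137)&(rr>.085)&(abs(W[...,2]-.117)<.008))
    if save: cv2.imwrite(save,p[:,:,::-1])
    if len(k)<4: print("line",len(k)); return
    q=np.array([ray("top",u,v,.115) for v,u in k]); m=q.mean(0)-A
    print("line n %d mean"%len(k),q.mean(0).round(4),"wheel %.2f deg"%np.degrees(np.arctan2(-m[1],-m[0])-PSI))
E
python3 -c "
from h import *
where(); ang(); where()"
```

```text
t 5.22 th 37.81 r 0.1466 z 0.1020 yaw 38.29 F inward -9.1 tang(+y) -4.6 z 3.4
line n 23 mean [ 0.5209 -0.0438] wheel 57.32 deg
t 5.28 th 37.59 r 0.1466 z 0.1020 yaw 38.22 F inward -7.9 tang(+y) -4.0 z 3.2
```

In the tool's units: -2.27 cm / 100 = -0.0227, -1.89 cm / 100 = -0.0189, 0.157 rad / 1.5708 = 0.0999.

Request:
{"api": "servo_tool", "payload": {"increments": [[[0.0003,-0.0038,0],[0,0,0.0166],0],[[0.0004,-0.0076,0],[0,0,0.0331],0],[[0.0007,-0.0114,0],[0,0,0.0503],0],[[0.001,-0.0152,0],[0,0,0.0668],0],[[0.0015,-0.0189,0],[0,0,0.0834],0],[[0.002,-0.0227,0],[0,0,0.0999],0]]}}

```text
time_s: 6.02
tool_pos: [0.4561, -0.023, 0.102]
ee_rot: [0.968, 0.253, -0.001, 0.0]
contact_force: [-3.9, -6.9, 1.7]
grip_width: 0.0005
gripper_force: 3.1
```

```bash
python3 -c "
from h import *
where(); ang(); where()"
```

```text
t 6.03 th 28.76 r 0.1464 z 0.1020 yaw 29.29 F inward -6.8 tang(+y) -4.1 z 1.7
line n 25 mean [ 0.5084 -0.0329] wheel 48.77 deg
t 6.08 th 28.58 r 0.1465 z 0.1019 yaw 29.22 F inward -5.9 tang(+y) -2.7 z 1.7
```

In the tool's units: -2.64 cm / 100 = -0.0264, -2.27 cm / 100 = -0.0227, 0.183 rad / 1.5708 = 0.1165.

Request:
{"api": "servo_tool", "payload": {"increments": [[[0.0004,0,0],[0,0,0],0],[[0.0006,-0.0038,0],[0,0,0.0166],0],[[0.0008,-0.0076,0],[0,0,0.0331],0],[[0.0011,-0.0114,0],[0,0,0.0503],0],[[0.0015,-0.0152,0],[0,0,0.0668],0],[[0.002,-0.0189,0],[0,0,0.0834],0],[[0.0025,-0.0227,0],[0,0,0.0999],0],[[0.0032,-0.0264,0],[0,0,0.1165],0]]}}

```text
time_s: 7.08
tool_pos: [0.4455, 0.0019, 0.1017]
ee_rot: [0.987, 0.163, -0.002, 0.0]
contact_force: [-3.5, -5.2, 1.0]
grip_width: 0.0003
gripper_force: 2.3
```

```bash
python3 -c "
from h import *
where(); ang(); where()"
```

```text
t 7.08 th 18.15 r 0.1463 z 0.1017 yaw 18.80 F inward -4.9 tang(+y) -3.9 z 1.0
line n 32 mean [ 0.4997 -0.0254] wheel 42.90 deg
t 7.12 th 18.00 r 0.1463 z 0.1017 yaw 18.74 F inward -4.3 tang(+y) -2.6 z 0.8
```

In the tool's units: 0.1 cm / 100 = 0.001, 0.05 cm / 100 = 0.0005.

Request:
{"api": "servo_tool", "payload": {"increments": [[[0.0005,0,0],[0,0,0],0],[[0.001,0,0],[0,0,0],0]]}}

```text
time_s: 7.38
tool_pos: [0.4454, 0.0023, 0.1016]
ee_rot: [0.986, 0.164, -0.003, -0.0]
contact_force: [-8.6, -5.4, 6.9]
grip_width: 0.0005
gripper_force: 4.8
```

```bash
python3 -c "
from h import *
where()"
```

```text
t 7.38 th 18.02 r 0.1462 z 0.1016 yaw 18.88 F inward -9.9 tang(+y) -2.4 z 6.9
```

In the tool's units: -1.52 cm / 100 = -0.0152, -0.06 cm / 100 = -0.0006, 0.105 rad / 1.5708 = 0.0668.

Request:
{"api": "servo_tool", "payload": {"increments": [[[0.0003,0,-0.0006],[0,0,0],0],[[0.0005,-0.0038,-0.0006],[0,0,0.0166],0],[[0.0008,-0.0076,-0.0006],[0,0,0.0331],0],[[0.0012,-0.0114,-0.0006],[0,0,0.0503],0],[[0.0017,-0.0152,-0.0006],[0,0,0.0668],0]]}}

```text
time_s: 8.0
tool_pos: [0.4414, 0.017, 0.1018]
ee_rot: [0.994, 0.112, -0.003, 0.0]
contact_force: [-7.2, -7.1, 1.3]
grip_width: 0.0007
gripper_force: 4.2
```

```bash
python3 -c "
from h import *
where(); ang(); where()"
```

```text
t 8.00 th 12.05 r 0.1463 z 0.1018 yaw 12.81 F inward -8.5 tang(+y) -5.4 z 1.3
line n 30 mean [ 0.4938 -0.0159] wheel 37.17 deg
t 8.05 th 11.90 r 0.1463 z 0.1018 yaw 12.75 F inward -7.9 tang(+y) -1.9 z 0.5
```

In the tool's units: -1.89 cm / 100 = -0.0189, -1.52 cm / 100 = -0.0152, 0.131 rad / 1.5708 = 0.0834.

Request:
{"api": "servo_tool", "payload": {"increments": [[[0.0005,0,-0.0002],[0,0,0],0],[[0.0007,-0.0038,-0.0002],[0,0,0.0166],0],[[0.0009,-0.0076,-0.0002],[0,0,0.0331],0],[[0.0013,-0.0114,-0.0002],[0,0,0.0503],0],[[0.0017,-0.0152,-0.0002],[0,0,0.0668],0],[[0.0022,-0.0189,-0.0002],[0,0,0.0834],0]]}}

```text
time_s: 8.8
tool_pos: [0.4387, 0.0359, 0.1019]
ee_rot: [0.999, 0.046, -0.004, 0.0]
contact_force: [-8.4, -5.3, 1.0]
grip_width: 0.0008
gripper_force: 4.4
```

```bash
python3 -c "
from h import *
where(); ang(); where()"
```

```text
t 8.80 th 4.56 r 0.1463 z 0.1019 yaw 5.30 F inward -8.8 tang(+y) -4.6 z 1.0
line n 33 mean [ 0.4859 -0.0039] wheel 29.74 deg
t 8.85 th 4.41 r 0.1463 z 0.1018 yaw 5.24 F inward -9.6 tang(+y) -2.1 z 0.4
```

Following well. The next stroke is 10.5°.

In the tool's units: -2.64 cm / 100 = -0.0264, -2.27 cm / 100 = -0.0227, 0.183 rad / 1.5708 = 0.1165.

Request:
{"api": "servo_tool", "payload": {"increments": [[[0.0005,0,0],[0,0,0],0],[[0.0007,-0.0038,0],[0,0,0.0166],0],[[0.0009,-0.0076,0],[0,0,0.0331],0],[[0.0013,-0.0114,0],[0,0,0.0503],0],[[0.0017,-0.0152,0],[0,0,0.0668],0],[[0.0022,-0.0189,0],[0,0,0.0834],0],[[0.0027,-0.0227,0],[0,0,0.0999],0],[[0.0034,-0.0264,0],[0,0,0.1165],0]]}}

```text
time_s: 9.85
tool_pos: [0.4389, 0.0625, 0.1018]
ee_rot: [0.999, -0.045, -0.005, 0.001]
contact_force: [-10.2, -3.0, 3.6]
grip_width: 0.0004
gripper_force: 5.2
```

```bash
python3 -c "
from h import *
where(); ang(); where()"
```

```text
t 9.85 th -5.87 r 0.1464 z 0.1018 yaw -5.19 F inward -9.9 tang(+y) -4.0 z 3.6
line n 36 mean [0.4794 0.015 ] wheel 19.39 deg
t 9.90 th -6.01 r 0.1464 z 0.1018 yaw -5.26 F inward -10.1 tang(+y) -3.1 z 3.9
```

In the tool's units: -2.64 cm / 100 = -0.0264, 0.045 cm / 100 = 0.0005, 0.183 rad / 1.5708 = 0.1165.

Request:
{"api": "servo_tool", "payload": {"increments": [[[0.0003,0,-0.0003],[0,0,0],0],[[0.0005,-0.0038,-0.0003],[0,0,0.0166],0],[[0.0007,-0.0076,-0.0003],[0,0,0.0331],0],[[0.0011,-0.0114,-0.0003],[0,0,0.0503],0],[[0.0015,-0.0152,-0.0003],[0,0,0.0668],0],[[0.002,-0.0189,-0.0003],[0,0,0.0834],0],[[0.0025,-0.0227,-0.0003],[0,0,0.0999],0],[[0.0032,-0.0264,-0.0003],[0,0,0.1165],0]]}}

```text
time_s: 10.9
tool_pos: [0.4438, 0.0885, 0.1019]
ee_rot: [0.991, -0.137, -0.005, 0.001]
contact_force: [-11.9, -1.7, 3.4]
grip_width: 0.0002
gripper_force: 5.7
```

```bash
python3 -c "
from h import *
where(); ang(); where()"
```

```text
t 10.90 th -16.25 r 0.1465 z 0.1019 yaw -15.70 F inward -11.0 tang(+y) -4.9 z 3.4
line n 20 mean [0.4851 0.0352] wheel 9.26 deg
t 10.95 th -16.39 r 0.1465 z 0.1018 yaw -15.77 F inward -11.8 tang(+y) -3.2 z 2.4
```

In the tool's units: -1.89 cm / 100 = -0.0189, -1.52 cm / 100 = -0.0152, 0.131 rad / 1.5708 = 0.0834.

Request:
{"api": "servo_tool", "payload": {"increments": [[[0.0001,0,-0.0002],[0,0,0],0],[[0.0002,-0.0038,-0.0002],[0,0,0.0166],0],[[0.0004,-0.0076,-0.0002],[0,0,0.0331],0],[[0.0007,-0.0114,-0.0002],[0,0,0.0503],0],[[0.0011,-0.0152,-0.0002],[0,0,0.0668],0],[[0.0016,-0.0189,-0.0002],[0,0,0.0834],0]]}}

```text
time_s: 11.7
tool_pos: [0.4501, 0.1063, 0.1019]
ee_rot: [0.98, -0.201, -0.005, 0.002]
contact_force: [-12.6, 0.8, 1.2]
grip_width: 0.0004
gripper_force: 5.9
```

```bash
python3 -c "
from h import *
where(); ang('pics/t2.png'); where()
print(now())
s=bot.camera('scene')[0]; cv2.imwrite('pics/s2.png',cv2.resize(s[200:380,160:400],None,fx=3.3,fy=3.3)[:,:,::-1])
p,d=bot.camera('wrist'); cv2.imwrite('pics/w2.png',p[:,:,::-1])"
```

```text
t 11.70 th -23.64 r 0.1467 z 0.1019 yaw -23.21 F inward -11.9 tang(+y) -4.3 z 1.2
line n 5 mean [0.4969 0.0479] wheel 1.93 deg
t 11.75 th -23.80 r 0.1467 z 0.1018 yaw -23.28 F inward -11.7 tang(+y) -3.5 z 0.5
(array([0.45025952, 0.10670352, 0.10184573]), Rotation.from_matrix(array([[ 0.91851042, -0.39523741, -0.01122465],
                            [-0.39527357, -0.91856277, -0.00111573],
                            [-0.00986957,  0.00546161, -0.99993638]])))
```

View pics/w2.png

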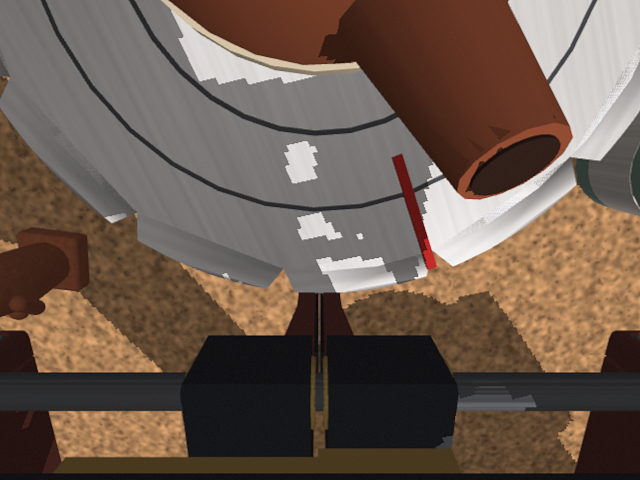

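The wrist view shows the red line from (398,157) to (432,268), ending in a notch, with the spout to the right. About 1.7° remains. I'll nudge it 1.5°, then back off and inspect notch and plunger together.

In the tool's units: -0.4 cm / 100 = -0.004, -0.2 cm / 100 = -0.002, 0.026 rad / 1.5708 = 0.0166.

Request:
{"api": "servo_tool", "payload": {"increments": [[[0.0001,-0.002,0],[0,0,0.0083],0],[[0.0002,-0.004,0],[0,0,0.0166],0],[[0.0002,-0.004,0],[0,0,0.0166],0]]}}

```text
time_s: 12.22
tool_pos: [0.4518, 0.1101, 0.1018]
ee_rot: [0.977, -0.214, -0.005, 0.002]
contact_force: [-13.8, 2.7, 2.4]
grip_width: 0.0003
gripper_force: 6.5
```

```bash
python3 -c "
from h import *
where()
c=now(); s=bot.state(); th=np.radians(-25.5)
P=lambda x,y,z,yd: pose(x,y,z,np.radians(yd))
# lock approach pose, stand yaw PSI
u=np.array([np.sin(PSI),-np.cos(PSI)])
for r in (.235,.225): print(r, A-0+u*r)
q=A+u*.26
print(plan(c,[rim(-25.3,.175,.102),rim(-25.3,.175,.22)]))
"
```

```text
t 12.22 th -25.26 r 0.1468 z 0.1018 yaw -24.67 F inward -13.6 tang(+y) -3.4 z 2.4
0.235 [ 0.57543125 -0.18732495]
0.225 [ 0.57581716 -0.1773324 ]
[[[-2.82, -0.04, 0.01], [0.006, 0.01, 0.011], 0], [[-2.94, 0.03, -11.79], [0.006, 0.01, 0.011], 0]]
```

In the tool's units: -18 cm / 100 = -0.18, -12 cm / 100 = -0.12.

Request:
{"api": "servo_tool", "payload": {"increments": [[[-0.005,0,0],[0,0,0],0],[[-0.03,0,0],[0,0,0],0],[[-0.04,0,0],[0,0,0],0],[[-0.04,0,-0.06],[0,0,0],0],[[-0.04,0,-0.12],[0,0,0],0],[[-0.04,0,-0.18],[0,0,0],0],[[-0.04,0,-0.18],[0,0,0],0]]}}

```text
time_s: 13.1
tool_pos: [0.4244, 0.128, 0.2883]
ee_rot: [0.977, -0.213, 0.005, -0.003]
contact_force: [-0.0, -0.5, -0.9]
grip_width: 0.0004
gripper_force: 0.0
```

```bash
python3 -c "
from h import *
where(); ang('pics/t3.png'); 
P=lambda x,y,z,yd: pose(x,y,z,np.radians(yd)); c=now(); print(c[0])
print(plan(c,[P(.39,.05,.28,0),P(.40,-.1,.28,30),P(.44,-.2,.28,60)]))
print(plan(P(.44,-.2,.28,60),[P(.51,-.24,.25,75),P(.5735,-.235,.2,87.8)]))
"
```

```text
t 13.10 th -26.71 r 0.1792 z 0.2883 yaw -24.63 F inward 0.2 tang(+y) -0.5 z -0.9
line n 34 mean [0.4739 0.0519] wheel -0.08 deg
[0.42269459 0.1275523  0.28557527]
[[[0.26, 8.41, 0.53], [-0.003, -0.005, -0.43], 0], [[7.42, 21.63, 0.51], [-0.001, -0.006, -0.954], 0], [[15.22, 29.05, 0.52], [0.0, -0.007, -1.477], 0]]
[[[0.04, 8.06, 3.0], [0.0, 0.0, -0.262], 0], [[3.64, 13.31, 8.0], [0.0, 0.0, -0.485], 0]]
```

In the tool's units: 29 cm / 100 = 0.29, 26.6 cm / 100 = 0.266, -1.44 rad / 1.5708 = -0.9167.

Request:
{"api": "servo_tool", "payload": {"increments": [[[-0.005,0.042,0],[0,0,-0.1146],0],[[0,0.084,0],[0,0,-0.2292],0],[[0.024,0.128,0],[0,0,-0.3438],0],[[0.048,0.172,0],[0,0,-0.4584],0],[[0.074,0.216,0],[0,0,-0.573],0],[[0.1,0.24,0],[0,0,-0.6875],0],[[0.126,0.266,0],[0,0,-0.8021],0],[[0.152,0.29,0],[0,0,-0.9167],0]]}}

```text
time_s: 14.15
tool_pos: [0.4377, -0.201, 0.2813]
ee_rot: [0.885, 0.466, -0.001, -0.001]
contact_force: [0.6, -0.1, -0.1]
grip_width: 0.0005
gripper_force: 0.0
```

```bash
python3 -c "
from h import *
P=lambda x,y,z,yd: pose(x,y,z,np.radians(yd)); c=now(); where()
print(plan(c,[P(.51,-.25,.25,75),P(.5735,-.24,.2,87.8)]))
"
```

```text
t 14.15 th 59.42 r 0.2886 z 0.2813 yaw 55.61 F inward 0.2 tang(+y) -0.5 z -0.1
[[[0.04, 8.75, 3.1], [-0.003, -0.0, -0.338], 0], [[4.45, 13.44, 8.08], [-0.003, -0.001, -0.562], 0]]
```

In the tool's units: 13.4 cm / 100 = 0.134, 3.1 cm / 100 = 0.031, -0.562 rad / 1.5708 = -0.3578.

Request:
{"api": "servo_tool", "payload": {"increments": [[[0,0.044,0.015],[0,0,-0.1082],0],[[0.001,0.087,0.031],[0,0,-0.2165],0],[[0.023,0.11,0.056],[0,0,-0.2865],0],[[0.044,0.134,0.081],[0,0,-0.3578],0],[[0.044,0.134,0.081],[0,0,-0.3578],0]]}}

```text
time_s: 14.78
tool_pos: [0.5726, -0.2388, 0.1978]
ee_rot: [0.722, 0.692, -0.001, -0.003]
contact_force: [-1.4, 0.1, 0.0]
grip_width: 0.0004
gripper_force: 0.0
```

```bash
python3 -c "
from h import *
where(); c=now(); print(c[0])
p,d=bot.camera('wrist'); cal=bot.get_calibration('wrist'); W=world('wrist',d,cal); np.savez('pics/w3.npz',W=W,p=p,d=d,T=cal['T'],K=cal['intrinsics']); cv2.imwrite('pics/w3.png',p[:,:,::-1])
"
```

```text
t 14.78 th 87.63 r 0.2866 z 0.1978 yaw 87.54 F inward 0.0 tang(+y) 1.4 z 0.0
[ 0.57264965 -0.23882419  0.19777233]
```

View pics/w3.png

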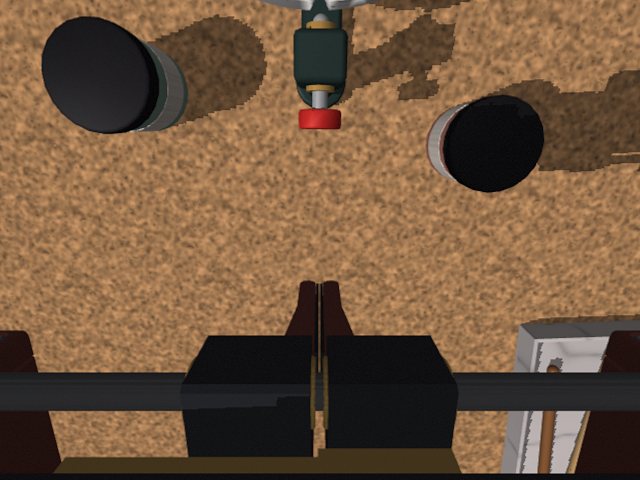

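The wrist view shows the knob at (320,118), centred on the fingers, with the rim just above the frame. I'll move 6 cm forward at this height to see the notch.

In the tool's units: 6 cm / 100 = 0.06, 5 cm / 100 = 0.05.

Request:
{"api": "servo_tool", "payload": {"increments": [[[0.05,0,0],[0,0,0],0],[[0.06,0,0],[0,0,0],0],[[0.06,0,0],[0,0,0],0]]}}

```text
time_s: 15.2
tool_pos: [0.5757, -0.1799, 0.2031]
ee_rot: [0.722, 0.692, 0.0, 0.0]
contact_force: [0.0, 0.5, -0.1]
grip_width: 0.0007
gripper_force: 0.0
```

```bash
python3 -c "
from h import *
where(); c=now(); print(c[0])
p,d=bot.camera('wrist'); cal=bot.get_calibration('wrist'); W=world('wrist',d,cal); np.savez('pics/w4.npz',W=W,p=p,d=d,T=cal['T'],K=cal['intrinsics']); cv2.imwrite('pics/w4.png',cv2.resize(p[0:270,140:500],None,fx=2.2,fy=2.2)[:,:,::-1])
k=redmask(p[:,:,::-1].copy()); k[270:]=0; print(np.percentile(W[k&(abs(W[...,2]-.11)<.02)],[2,50,98],axis=0).round(4))
"
```

```text
t 15.20 th 87.78 r 0.2276 z 0.2031 yaw 87.51 F inward 0.5 tang(+y) 0.0 z -0.1
[ 0.57567275 -0.17991317  0.20308299]
[[ 0.5627 -0.1584  0.1078]
 [ 0.575  -0.1518  0.119 ]
 [ 0.5879 -0.1465  0.122 ]]
```

View pics/w4.png

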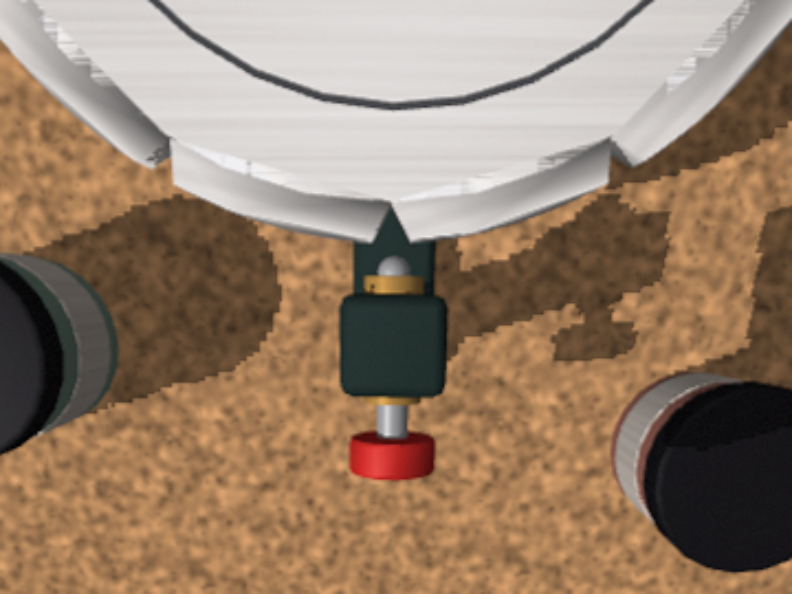

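Notch apex (391,205), nose (394,262) and knob (392,455) line up to within about 1 mm, so the wheel is ready to lock. I'll back off a little and descend behind the knob.

In the tool's units: 10.2 cm / 100 = 0.102, 7 cm / 100 = 0.07.

Request:
{"api": "servo_tool", "payload": {"increments": [[[-0.012,0,0.03],[0,0,0],0],[[-0.012,0,0.07],[0,0,0],0],[[-0.012,0,0.102],[0,0,0],0],[[-0.012,0,0.102],[0,0,0],0],[[-0.008,0,0.102],[0,0,0],0],[[-0.004,0,0.102],[0,0,0],0],[[-0.002,0,0.102],[0,0,0],0],[[-0.002,0,0.102],[0,0,0],0]]}}

```text
time_s: 16.25
tool_pos: [0.5763, -0.1818, 0.1011]
ee_rot: [0.722, 0.692, 0.0, 0.0]
contact_force: [0.0, -0.1, 0.8]
grip_width: 0.0005
gripper_force: 0.0
```

Request:
{"api": "servo_tool", "payload": {"increments": [[[0.001,0,0],[0,0,0],0],[[0.002,0,0],[0,0,0],0],[[0.003,0,0],[0,0,0],0],[[0.004,0,0],[0,0,0],0],[[0.005,0,0],[0,0,0],0],[[0.005,0,0],[0,0,0],0]]}}

```text
time_s: 17.0
tool_pos: [0.5762, -0.1769, 0.1004]
ee_rot: [0.722, 0.692, -0.0, -0.0]
contact_force: [0.6, 1.0, 0.2]
grip_width: 0.0007
gripper_force: 0.0
```

In the tool's units: 0.6 cm / 100 = 0.006, 0.5 cm / 100 = 0.005.

Request:
{"api": "servo_tool", "payload": {"increments": [[[0.001,0,0],[0,0,0],0],[[0.002,0,0],[0,0,0],0],[[0.003,0,0],[0,0,0],0],[[0.004,0,0],[0,0,0],0],[[0.005,0,0],[0,0,0],0],[[0.006,0,0],[0,0,0],0]]}}

```text
time_s: 17.75
tool_pos: [0.5765, -0.171, 0.1004]
ee_rot: [0.722, 0.691, 0.0, 0.0]
contact_force: [-0.8, 0.4, 0.7]
grip_width: 0.0007
gripper_force: 0.0
```

In the tool's units: 0.3 cm / 100 = 0.003, 0.2 cm / 100 = 0.002.

Request:
{"api": "servo_tool", "payload": {"increments": [[[0.001,0,0],[0,0,0],0],[[0.002,0,0],[0,0,0],0],[[0.003,0,0],[0,0,0],0]]}}

```text
time_s: 18.12
tool_pos: [0.5766, -0.1683, 0.1004]
ee_rot: [0.722, 0.692, -0.0, 0.0]
contact_force: [-0.6, -2.1, -0.1]
grip_width: 0.0001
gripper_force: 1.0
```

In the tool's units: 0.4 cm / 100 = 0.004, 0.3 cm / 100 = 0.003.

Request:
{"api": "servo_tool", "payload": {"increments": [[[0.001,0,0],[0,0,0],0],[[0.002,0,0],[0,0,0],0],[[0.003,0,0],[0,0,0],0],[[0.004,0,0],[0,0,0],0]]}}

```text
time_s: 18.62
tool_pos: [0.5769, -0.164, 0.1004]
ee_rot: [0.722, 0.691, 0.0, 0.0]
contact_force: [0.6, -2.5, -0.2]
grip_width: 0.0007
gripper_force: 1.0
```

In the tool's units: 0.15 cm / 100 = 0.0015, 0.1 cm / 100 = 0.001.

Request:
{"api": "servo_tool", "payload": {"increments": [[[0.0005,0,0],[0,0,0],0],[[0.001,0,0],[0,0,0],0],[[0.0015,0,0],[0,0,0],0]]}}

```text
time_s: 19.0
tool_pos: [0.5769, -0.1625, 0.1004]
ee_rot: [0.722, 0.691, 0.0, 0.0]
contact_force: [0.6, -2.4, -0.5]
grip_width: 0.0002
gripper_force: 1.0
```

In the tool's units: 0.2 cm / 100 = 0.002, 0.15 cm / 100 = 0.0015.

Request:
{"api": "servo_tool", "payload": {"increments": [[[0.0005,0,0],[0,0,0],0],[[0.001,0,0],[0,0,0],0],[[0.0015,0,0],[0,0,0],0],[[0.002,0,0],[0,0,0],0]]}}

```text
time_s: 19.5
tool_pos: [0.577, -0.1606, 0.1004]
ee_rot: [0.722, 0.691, -0.0, 0.0]
contact_force: [1.9, -2.9, -1.4]
grip_width: 0.0003
gripper_force: 1.7
```

In the tool's units: 0.1 cm / 100 = 0.001, 0.05 cm / 100 = 0.0005.

Request:
{"api": "servo_tool", "payload": {"increments": [[[0.0005,0,0],[0,0,0],0],[[0.001,0,0],[0,0,0],0]]}}

```text
time_s: 19.75
tool_pos: [0.5771, -0.16, 0.1004]
ee_rot: [0.722, 0.692, -0.0, 0.0]
contact_force: [1.2, -6.0, -2.4]
grip_width: 0.0003
gripper_force: 3.2
```

In the tool's units: 0.05 cm / 100 = 0.0005.

Request:
{"api": "servo_tool", "payload": {"increments": [[[0.0005,0,0],[0,0,0],0],[[0.0005,0,0],[0,0,0],0]]}}

```text
time_s: 20.0
tool_pos: [0.5771, -0.1597, 0.1004]
ee_rot: [0.722, 0.691, -0.0, 0.0]
contact_force: [0.9, -5.9, -1.4]
grip_width: 0.0003
gripper_force: 3.2
```

In the tool's units: 0.04 cm / 100 = 0.0004.

Request:
{"api": "servo_tool", "payload": {"increments": [[[0.0004,0,0],[0,0,0],0],[[0.0004,0,0],[0,0,0],0]]}}

```text
time_s: 20.25
tool_pos: [0.5771, -0.1596, 0.1004]
ee_rot: [0.722, 0.692, -0.0, 0.001]
contact_force: [-0.2, -8.0, -1.7]
grip_width: 0.0001
gripper_force: 3.9
```

In the tool's units: 0.05 cm / 100 = 0.0005.

Request:
{"api": "servo_tool", "payload": {"increments": [[[0.0005,0,0],[0,0,0],0],[[0.0005,0,0],[0,0,0],0]]}}

```text
time_s: 20.5
tool_pos: [0.5771, -0.1592, 0.1004]
ee_rot: [0.722, 0.692, -0.0, 0.001]
contact_force: [1.4, -7.8, -1.5]
grip_width: 0.0002
gripper_force: 4.0
```

In the tool's units: 0.04 cm / 100 = 0.0004.

Request:
{"api": "servo_tool", "payload": {"increments": [[[0.0004,0,0],[0,0,0],0],[[0.0004,0,0],[0,0,0],0]]}}

```text
time_s: 20.75
tool_pos: [0.5771, -0.1588, 0.1004]
ee_rot: [0.722, 0.691, -0.0, 0.001]
contact_force: [-0.4, -8.0, -1.5]
grip_width: 0.0004
gripper_force: 3.9
```

In the tool's units: 0.08 cm / 100 = 0.0008, 0.04 cm / 100 = 0.0004.

Request:
{"api": "servo_tool", "payload": {"increments": [[[0.0004,0,0],[0,0,0],0],[[0.0008,0,0],[0,0,0],0],[[0.0008,0,0],[0,0,0],0]]}}

```text
time_s: 21.12
tool_pos: [0.5771, -0.1585, 0.1004]
ee_rot: [0.722, 0.692, -0.001, 0.001]
contact_force: [-0.2, -10.9, -2.1]
grip_width: 0.0004
gripper_force: 5.4
```

In the tool's units: 0.04 cm / 100 = 0.0004.

Request:
{"api": "servo_tool", "payload": {"increments": [[[0.0004,0,0],[0,0,0],0],[[0.0004,0,0],[0,0,0],0]]}}

```text
time_s: 21.38
tool_pos: [0.5772, -0.1583, 0.1005]
ee_rot: [0.722, 0.692, -0.001, 0.001]
contact_force: [0.6, -11.4, -1.4]
grip_width: 0.0003
gripper_force: 5.8
```

In the tool's units: 0.05 cm / 100 = 0.0005.

Request:
{"api": "servo_tool", "payload": {"increments": [[[0.0005,0,0],[0,0,0],0],[[0.0005,0,0],[0,0,0],0]]}}

```text
time_s: 21.62
tool_pos: [0.5771, -0.1582, 0.1004]
ee_rot: [0.722, 0.692, -0.001, 0.001]
contact_force: [-0.8, -14.4, -2.0]
grip_width: 0.0004
gripper_force: 6.8
```

In the tool's units: 0.03 cm / 100 = 0.0003.

Request:
{"api": "servo_tool", "payload": {"increments": [[[0.0003,0,0],[0,0,0],0],[[0.0003,0,0],[0,0,0],0]]}}

```text
time_s: 21.88
tool_pos: [0.5771, -0.1582, 0.1005]
ee_rot: [0.722, 0.692, -0.001, 0.001]
contact_force: [0.2, -14.5, -3.2]
grip_width: 0.0007
gripper_force: 7.4
```

It has stopped dead at 14.5 N after about 10.7 mm of travel, so the plunger is home. I'll retreat and verify.

Request:
{"api": "servo_tool", "payload": {"increments": [[[-0.003,0,0],[0,0,0],0],[[-0.015,0,0],[0,0,0],0],[[-0.034,0,0],[0,0,0],0],[[-0.034,0,-0.05],[0,0,0],0],[[-0.034,0,-0.102],[0,0,0],0],[[-0.024,0,-0.102],[0,0,0],0],[[-0.024,0,-0.102],[0,0,0],0]]}}

```text
time_s: 22.75
tool_pos: [0.5755, -0.1796, 0.202]
ee_rot: [0.722, 0.692, -0.0, -0.0]
contact_force: [0.5, 0.1, -0.6]
grip_width: 0.0006
gripper_force: 0.0
```

```bash
python3 -c "
from h import *
where(); ang('pics/t5.png')
p,d=bot.camera('wrist'); cal=bot.get_calibration('wrist'); W=world('wrist',d,cal); cv2.imwrite('pics/w5.png',cv2.resize(p[0:270,140:500],None,fx=2.2,fy=2.2)[:,:,::-1])
k=redmask(p[:,:,::-1].copy()); k[270:]=0; print(np.percentile(W[k&(abs(W[...,2]-.11)<.02)],[2,50,98],axis=0).round(4))
"
```

```text
t 22.75 th 87.74 r 0.2273 z 0.2020 yaw 87.51 F inward 0.1 tang(+y) -0.5 z -0.6
line n 33 mean [0.4766 0.0512] wheel 0.24 deg
[[ 0.563  -0.1473  0.1095]
 [ 0.5756 -0.1412  0.119 ]
 [ 0.5881 -0.1357  0.1215]]
```

View pics/w5.png

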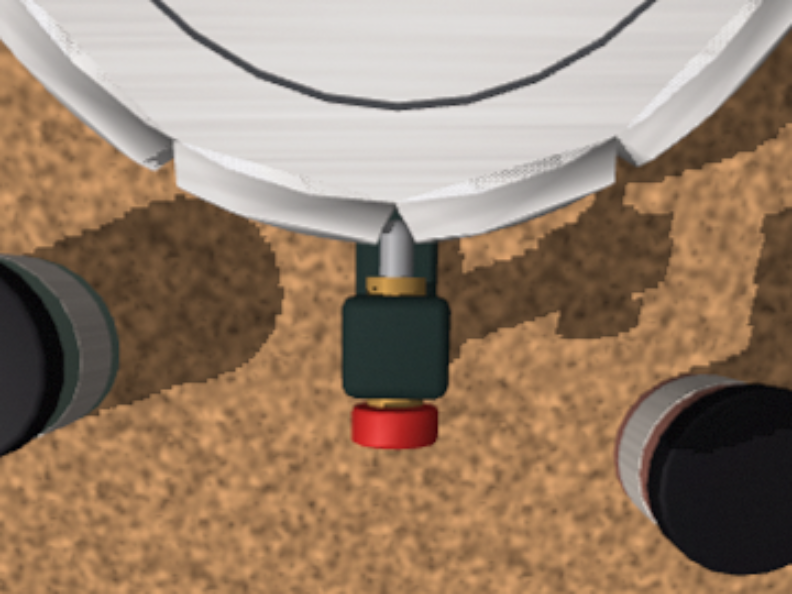

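The nose sits in the notch at (397,225). The knob has moved in 10.7 mm and the line reads 0.24°, so the wheel is locked and the robot is clear.

```bash
python3 -c "
from workcell import bot
print(bot.job_done())"
```

```text
the job is handed in; nothing more can be done
None
```

The jug's spout faces the front, within about 0.3° by the top camera, the plunger is home in the notch after about 10.7 mm of travel, and the job is handed in; no verdict was returned.

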